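# Hang the portion dipper in the notch of the bin's rail

## Task

Pick up the steel portion dipper by its wooden grip and hang it by its own hook over the front lip of the steel ingredient bin, on the robot's side, with the cup outside the bin. The clip-on rail along that lip has one notch: let the hook drop right down into the notch, by sliding it gently along the rail if need be, so that the dipper hangs upright and stays there when let go. Do not press or knock hard on the bin or the rail, and leave the other things where they are.

Things in the scene. Friction and masses are not known exactly. Their poses are not given: they have to be found in the camera images.
- dipper_grip (a point): Centre of the dipper's upright wooden grip, a block 22 (x) x 16 (y) x 50 (z) mm: take it from above, fingers closing along y. Axes: z up along the dipper, x the way the hook points. The grip's centre is 140 mm above the cup's underside and 41 mm in +x from the cup's axis.
- dipper_hook (a point): Bearing point of the dipper's hook: underside of the hook's flat top, midway between strap and tip, 40 mm straight below the grip's centre; axes as the grip's. The hook is a flat strip 16 mm wide (along y), open downward; the gap between the strap (at -x) and the downward tip (at +x) is 14 mm; the tip ends 22 mm below this point.
- bin_lip (a point): Middle of the top edge of the bin's front wall (towards the robot), 115 mm above the worktop; x into the bin, y along the lip, z up. A dark rail, 8 mm thick (x), 116 mm long, is clipped on the lip, its top 15 mm above this point. Its one notch is 8 mm deep (floor 7 mm above this point). The notch's place is NOT measured: its centre is up to 26 mm to either side of this point along y.
- bin: Open steel ingredient bin, 112 (x) x 168 (y) x 115 (z) mm, standing fast; origin at the centre of its underside, x from front lip to back. It carries the rail, which holds fast under light pushes. The notch, in the middle of the rail's length, is 19 mm wide, top edges rounded by 2 mm. A ramekin (48 mm high) and a pen lie in the bin.
- dipper: The loose portion dipper, about 0.18 kg, 165 mm high, standing upright on the worktop at the start: a steel cup 60 mm across and 50 mm high, a tall flat strap, the hook near its top and the wooden grip above. Origin at the centre of the cup's underside, axes as the grip's.
- sugar_shaker: White sugar shaker, 67 mm across, 114 mm high; bystander, origin at the centre of its underside.
- order_pad: Order pad, 130 x 85 x 16 mm, lying flat; bystander, origin at the centre of its underside.
- tongs: Pair of pastry tongs, 49 x 239 x 24 mm, lying flat; bystander, origin at the centre of its underside.
- tape_roll: Roll of bag tape, 76 mm across, 18 mm high, lying flat; bystander, origin at the centre of its underside.

How it is judged (in metres and radians):
On the way, in this order (a step that is already met when the one before it is completed fails the run):
1. the dipper is lifted, upright, clear of the worktop (height (world z) of dipper_grip above 0.175 m and angle between dipper_grip's own z axis and vertical below 0.3 rad), for 0.1 s.
2. the hook is over the front lip, its tip behind the rail (x of dipper_hook in the frame of bin_lip between -0.01 and 0.01 m and z of dipper_hook in the frame of bin_lip between 0 and 0.025 m and y of dipper_hook in the frame of bin_lip between -0.075 and 0.075 m), for 0.2 s.
At the end, for the whole second after the job is handed in: Dipper released, at rest on the front lip, cup outside; hook bearing point within 10 mm of the lip plane, 4.5 to 9.8 mm above the lip edge (down on the notch floor) and within 34 mm of its middle; dipper within 0.15 rad of upright, its x within 0.35 rad of the bin's (x of dipper_hook in the frame of bin_lip between -0.01 and 0.01 m and z of dipper_hook in the frame of bin_lip between 0.0045 and 0.0098 m and y of dipper_hook in the frame of bin_lip between -0.034 and 0.034 m and angle between dipper_grip's own z axis and vertical below 0.15 rad and angle between the x axis of dipper_grip and the x axis of bin_lip, either way round below 0.35 rad and x of dipper in the frame of bin_lip below -0.015 m and linear speed of dipper below 0.02 m/s); the robot touches nothing.
It fails at once if the dipper presses or knocks on the bin or its rail with more than 22 N (contact force between dipper and bin above 22 N).
It fails at once if the robot itself pushes on the bin or its rail with more than 22 N (contact force between the arm and bin above 22 N).
It fails at once if the dipper is tipped over (more than 0.7 rad) (angle between dipper_grip's own z axis and vertical above 0.7 rad).
It fails at once if a bystander is moved more than 30 mm (distance of any of sugar_shaker, order_pad, tongs, tape_roll from where it was at the start of the episode above 0.03 m).
It also fails if it takes over 70 s, if anything falls off the work surface, if the arm or the gripper's body presses on something with over 40 N, if the wrist force passes 120 N, or if a joint passes its speed limit or range.

## Robot

A 7-joint arm with a two-finger parallel gripper is mounted at the origin on a cart in front of the work surface, level with it; the furniture and walls round the work are solid. World frame = base frame: x ahead of the robot, y to its left, z up, the work surface at z = 0. Lengths are in mm, angles in rad, forces in N, time in s.
With the tool pointing down it reaches from about 400 to 750 mm from the base axis. Payload 19.5 kg.
Tool frame: the origin (TCP) lies at the very end of the fingers, on their centre line; the grasp point (between the pads) lies arm.pinch_z behind it (arm.pinch_z is the distance from the TCP to the grasp point, in mm); z points along the fingers, y is the line along which they close (so a half turn about z gives the same grasp; the last joint's range is limited). The gripper opens to 85 mm and grips with 20 to 120 N. Pads are 22 mm wide; open, the fingers measure 114 mm over their backs; the gripper's body (76 mm by 85 mm) begins 54 mm behind the grasp point. The pads swing forward as they close: fully open they stand 13 mm farther back than shut.
Start: joints at [-1.198, 0.707, -0.028, 1.485, 0.022, 0.951, -0.075], TCP at [231.714, 526.216, 231.268] pointing down, gripper open.
Joint ranges: [-2.71, 2.71], [-0.32, 2.16], [-1.57, 1.52], [0, 2.45], [-1.46, 4.6], [0, 2.02], [-2.83, 2.83]. Speed limits (rad/s): [1.89, 1.89, 2.57, 2.57, 3.01, 3.01, 3.01].

## Interface

Orientations are given as a unit quaternion [x, y, z, w].
In Python, from workcell import status, camera, workorder, spotter, arm gives the robot as it stands. The module is installed in compiled form; this text tells all that it offers.
- The arm moves only by the tool play_rows, never from a script. Its argument "moves" is one flat list of numbers, 4 for each row, row after row: the shift along the tool's x, y, z in m, then the turn about the tool's z in rad. A call has 1 to 5 rows; each row is the pose to reach, as a shift and turn from the pose commanded when the call began, along the tool's axes at that moment; what a row does not reach only later rows make up. A row lasts 1/8 s, in which the tool goes at most 62.5 mm and 10.7 degrees, less where a joint would pass 70% of its speed; a pose out of reach is approached as far as the arm can. A call with a gripper value outside its range is refused whole. "hand" is the closure, from -1 (fully open) to 1 (shut), so that 0 is half open, set as the call begins (left out, the last holds). The fingers move at their own pace and stop on an object; the grip force is fixed at half the most. Time passes only in rows, so rows that repeat a pose let the fingers close. It gives the time, the measured TCP pose, the force, the opening and the grip force at its end, in the units of the state.
- status.sense(): the state, without advancing time (a new reading comes with each control period).
- camera(name): name is "scene" or "top"; returns a dict with "pixels" (420x560x3 uint8, blue, green, red), "depth" (420x560 float32, mm along the optical axis (not along the pixel's ray), 0 where there is no reading), "vfov" (degrees; the focal length in pixels is half the picture's height over the tangent of half this angle, whatever the lens; pixels are square), "cx", "cy" (the principal point, pixels), "distortion" ([k1, k2, p1, p2, k3] as OpenCV has them; the pictures are not rectified), "T" (4x4, takes a point from camera to world coordinates). Camera axes: x right, y down, z forward; pixel columns grow to the right and rows downward; lengths in mm; the calibration is good to about 2 mm. A picture is of the moment at which its call begins.
- workorder.sign_off(): hands the job in; it is judged then, once.
Trained networks look in a picture, given as the dict that the camera call returned (one of the last four; its "shot" number tells which), for a name from the list of things; names that differ only in an ending like _2 or _b are one class to them, and where a whole thing is asked for, a point or a joint stands for the part that bears it (a point fixed in the world has none). Each returns a list of dicts, best first, with "confidence" (0 to 1); they miss things now and then, are a little off and sometimes report something else, mostly with a low value. They report only what shows in the picture. A call takes as long as a camera call.
- spotter.search_frame(thing, picture): "extent" ([left, top, right, bottom] in pixels, round what is visible of it).
- spotter.outline_of(thing, picture): "pixels" (420x560 bool, what is visible of it) and "extent" ([left, top, right, bottom] in pixels, round what is visible of it).
- spotter.spot_point(thing, picture): "pixel" ([row, column] in pixels: a listed point, or the origin of a listed thing).
The state is a dict: "time": time; "joint_pos": joint angles; "qvel": joint speeds; "joint_efforts": joint torques, N m; "tool_pos": TCP position; "ee_rot": TCP orientation; "contact_force": force on the tool from outside, world axes, zero at the start; "moment": the same for the moment, N m; "opening": finger opening in mm; "finger_force": force on a finger pad.
Only numpy, scipy, OpenCV 4.12 (cv2) and the standard library are available. Lean on these libraries where they do the work, as an engineer would, in place of code of your own. Each camera call takes 0.05 s, during which the arm holds its last target. There are 200 camera calls.

## Working session

There is one attempt and no reset: what is moved stays moved. The work goes in short steps, Python scripts to look and compute and a tool call to move; the robot and the scene stay as the last step left them, time stands still between calls to the robot, and variables do not carry over. Pictures are saved under pics/ and viewed, at most 10 in all, crops included, and the job is handed in when it is done.

Besides the shell and the picture viewer there is one more tool, called as name(argument=value, ...), one argument or row to a line, values as JSON. play_rows: Moves the arm, as the interface text tells. Its arguments: {"type":"object","properties":{"moves":{"type":"array"},"hand":{"type":"number"}},"required":["moves"]}

```bash
mkdir -p pics; cat > h.py <<'E'
import numpy as np, cv2
from workcell import status, camera, workorder, spotter, arm
def K(p):
    h,w=p["depth"].shape; f=h/2/np.tan(np.radians(p["vfov"])/2)
    return np.array([[f,0,p["cx"]],[0,f,p["cy"]],[0,0,1.]])
def world(p,rc,d=None):
    """pixels (row,col) Nx2 -> world, with depth from image unless given"""
    rc=np.atleast_2d(rc).astype(float)
    if d is None: d=p["depth"][rc[:,0].round().astype(int),rc[:,1].round().astype(int)]
    n=cv2.undistortPoints(rc[:,None,::-1].copy(),K(p),np.array(p["distortion"],float))[:,0]
    c=np.c_[n*np.reshape(d,(-1,1)),np.ones(len(rc))*d,np.ones(len(rc))] 
    return (c@np.array(p["T"]).T)[:,:3]
def cloud(p,mask=None):
    m=p["depth"]>0
    if mask is not None: m&=mask
    rc=np.argwhere(m); return rc,world(p,rc)
E
python3 - <<'E'
from h import *
np.set_printoptions(precision=1,suppress=True)
s=status.sense(); print(s, arm.pinch_z)
P={}
for n in("scene","top"):
    p=camera(n); cv2.imwrite(f"pics/{n}0.png",p["pixels"]); P[n]=p
    print(n,p["vfov"],p["T"])
    for t in("dipper","bin","sugar_shaker","order_pad","tongs","tape_roll"):
        o=spotter.outline_of(t,p)
        if o:
            rc,w=cloud(p,o[0]["pixels"]); print(t,o[0]["confidence"],o[0]["extent"],np.percentile(w,[2,50,98],axis=0).tolist())
    for t in("dipper_grip","dipper_hook","bin_lip"):
        for q in spotter.spot_point(t,p)[:2]: print(t,q["confidence"],q["pixel"],world(p,q["pixel"]))
E
```

```text
{'time': 0.0, 'joint_pos': array([-1.2,  0.7, -0. ,  1.5,  0. ,  1. , -0.1]), 'qvel': array([-0.,  0.,  0.,  0.,  0., -0., -0.]), 'joint_efforts': array([  0. , -88.3,   1.2, -23.6,   0. ,   0. ,   0. ]), 'tool_pos': array([231.6, 526. , 230.8]), 'ee_rot': array([ 0.2,  1. , -0. , -0. ]), 'contact_force': array([ 0.6, -1. , -0.1]), 'moment': array([-0., -0., -0.]), 'finger_force': 0.0, 'opening': 85.36385555500358} 18.700000000000003
scene 43.65551139699145 [[  -0.7   -0.3    0.6 -548.9]
 [  -0.7    0.3   -0.7 1233.5]
 [  -0.    -0.9   -0.4  836.4]
 [   0.     0.     0.     1. ]]
bin 0.91 [306.9, 168.7, 356.0, 215.5] [[511.2015880929156, -397.16844738518444, 3.7599191585970106], [520.0144556142495, -304.16438278119824, 84.7257204777722], [630.5909245284874, -220.93259823696695, 130.15585219217203]]
sugar_shaker 0.81 [239.4, 249.2, 265.8, 291.2] [[356.98086356365457, 293.7492138445, 4.41021526810046], [369.7162462870293, 330.37308742842856, 67.01445495562245], [405.6811446732505, 344.0108295936736, 113.94137957970378]]
tongs 0.76 [166.5, 290.2, 234.6, 331.6] [[369.00302981983816, 400.
[... 1627 characters left out ...]
126.9, 245.5] [[380.108091868173, 565.7788187783702, 8.286859522377164], [380.2232778578843, 567.1853469849169, 16.510803600765485], [380.37147800403676, 574.2469184298484, 19.598884886880906]]
tape_roll 0.81 [367.2, 228.3, 390.9, 250.9] [[372.80016844995635, -236.8088301127029, -0.3833288536438795], [408.88291401985316, -201.3195200442059, 17.843958043449447], [442.87371602123596, -166.70208767856553, 22.58692771835895]]
dipper_grip 0.72 [212.5, 318.7] [[478.8  -8.9 168.2]]
dipper_grip 0.37 [239.8, 377.4] [[ 406.5 -204.7    4.4]]
dipper_hook 0.65 [211.2, 315.6] [[482.5  -1.  164.3]]
dipper_hook 0.26 [245.4, 421.5] [[ 391.  -334.9   17. ]]
bin_lip 0.68 [202.3, 426.3] [[ 512.5 -311.5  124.7]]
```

```bash
python3 - <<'E'
from h import *
np.set_printoptions(precision=1,suppress=True)
t=camera("top"); s=camera("scene")
a=cv2.resize(t["pixels"][140:290,280:480],None,fx=4,fy=4,interpolation=cv2.INTER_CUBIC)
cv2.imwrite("pics/t.png",a)
b=cv2.resize(s["pixels"][150:270,270:390],None,fx=5,fy=5,interpolation=cv2.INTER_CUBIC)
cv2.imwrite("pics/s.png",b)
for n,p in(("top",t),("scene",s)):
    rc,w=cloud(p)
    g=(abs(w[:,0]-470)<70)&(abs(w[:,1]+10)<60)&(w[:,2]>120)
    c=(abs(w[:,0]-450)<90)&(abs(w[:,1]+10)<60)&(w[:,2]>30)&(w[:,2]<60)
    r=(abs(w[:,0]-570)<100)&(abs(w[:,1]+310)<130)&(w[:,2]>105)
    for k,m in(("grip",g),("cup",c),("bin",r)):
        q=w[m]; print(n,k,len(q)); 
        if len(q)>5: print(q.mean(0),np.percentile(q,[2,50,98],axis=0),cv2.minAreaRect(q[:,:2].astype(np.float32)))
    q=w[r&(w[:,0]<540)]; q=q[np.argsort(q[:,1])]; print(np.array2string(q,threshold=2000))
    if n=="top": print(np.array2string(w[g],threshold=2000))
E
```

```text
top grip 67
[485.1  -6.3 157.4] [[471.2 -28.  121.2]
 [483.   -4.7 164.6]
 [530.8   3.2 168.2]] ((503.951904296875, -9.342906951904297), (33.298370361328125, 66.04476928710938), 67.23762512207031)
top cup 132
[467.3 -15.9  48.8] [[416.3 -59.7  31.6]
 [463.6 -17.9  50.2]
 [526.4  33.   58.5]] ((470.8831787109375, -6.536891937255859), (102.50839233398438, 109.049072265625), 78.66392517089844)
top bin 718
[ 577.7 -286.1  117.1] [[ 512.8 -394.3  107.1]
 [ 583.7 -280.1  115.6]
 [ 656.8 -180.6  132.8]] ((590.53125, -288.1923522949219), (216.66262817382812, 156.8201446533203), 89.76946258544922)
[[ 537.6 -396.3  113.5]
 [ 534.4 -394.9  116.7]
 [ 528.8 -394.7  116.9]
 [ 531.6 -394.6  117.1]
 [ 523.6 -393.8  112.2]
 [ 529.1 -393.4  113.4]
 [ 534.7 -393.2  114. ]
 [ 517.9 -393.2  113.4]
 [ 531.8 -392.8  114.7]
 [ 526.2 -392.6  115. ]
 [ 538.  -392.5  109.4]
 [ 537.2 -392.1  116.6]
 [ 515.4 -391.9  109.7]
 [ 535.  -391.6  111.3]
 [ 538.5 -391.4  105.4]
 [ 520.3 -391.4  117.5]
 [ 529.9 -391.1  105.9]
 [ 526.4 -391.   112.3]
 [ 523.6 -390.9  112.4]
 [ 524.1 -390.4  107.1]
 [ 529.  -390.1  114.5]

[... 11116 characters left out ...]
.2]
 [ 515.1 -231.6  117.5]
 [ 533.6 -231.6  116.8]
 [ 528.8 -231.5  114. ]
 [ 527.9 -230.4  110.6]
 [ 518.3 -230.   113.2]
 [ 517.6 -228.8  117.8]
 [ 520.9 -227.   117.4]
 [ 529.8 -227.   107.1]
 [ 534.3 -226.3  118.1]
 [ 538.8 -226.3  113. ]
 [ 515.3 -226.   111.2]
 [ 519.8 -225.9  110.1]
 [ 529.1 -225.9  111.6]
 [ 537.2 -224.3  110. ]
 [ 537.  -223.8  118.2]
 [ 527.6 -223.7  116.7]
 [ 512.7 -222.7  108.9]
 [ 521.9 -222.5  110.6]
 [ 530.9 -222.2  108.3]
 [ 539.9 -221.9  106. ]
 [ 530.9 -221.8  116.4]
 [ 525.8 -221.8  105.8]
 [ 519.3 -188.8  109.7]
 [ 537.8 -188.5  116.8]
 [ 527.6 -187.3  115.9]
 [ 516.7 -185.5  107.5]
 [ 516.8 -185.2  115.4]
 [ 519.9 -183.1  119.2]
 [ 526.9 -180.4  118.2]]
```

View pics/t.png

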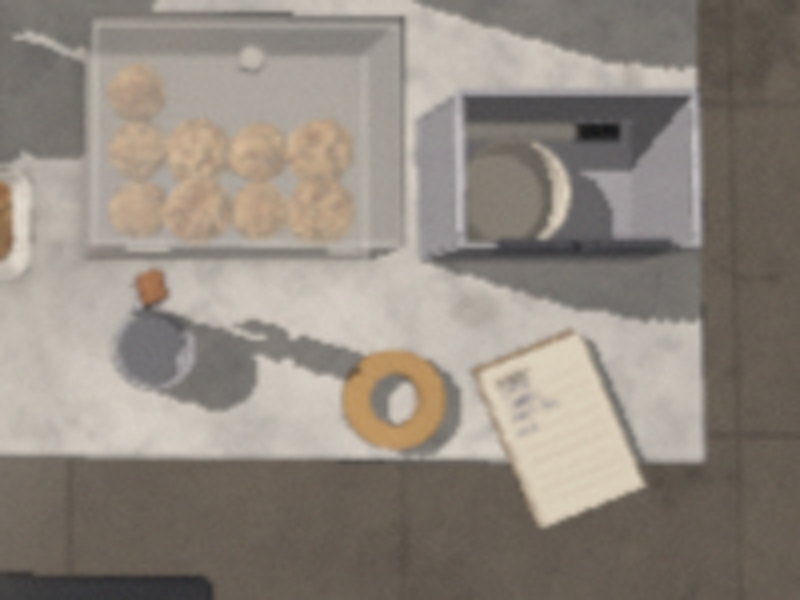

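View pics/s.png

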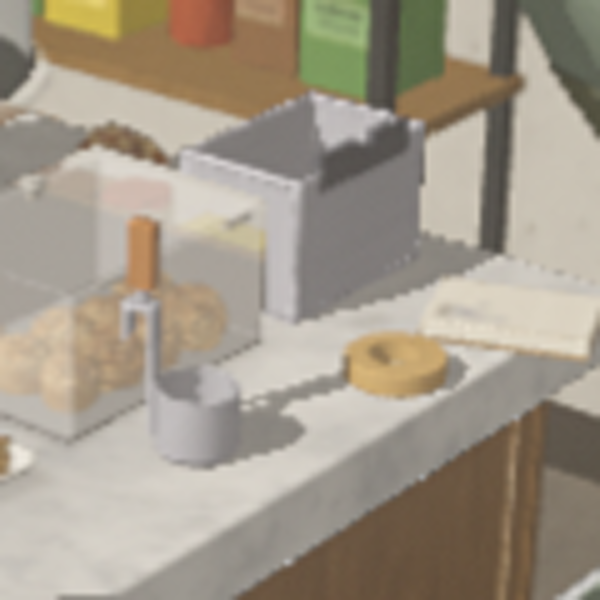

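```bash
cat >> h.py <<'E'
from scipy.spatial.transform import Rotation as R
def plan(tcp,yaw):
    """shift (m) along tool axes and turn so that TCP is at tcp (mm), tool x at yaw"""
    s=status.sense(); r=R.from_quat(s["ee_rot"]); M=r.as_matrix()
    cur=np.arctan2(M[1,0],M[0,0]); t=-(yaw-cur)   # tool z is down
    t=(t+np.pi)%(2*np.pi)-np.pi
    print("tcp",s["tool_pos"].round(1),"yaw",round(cur,4),"toolz",M[:,2].round(4),"t",s["time"])
    print("shift",(M.T@(np.array(tcp)-s["tool_pos"])/1000).round(4),"turn",round(t,3))
E
python3 - <<'E'
from h import *
np.set_printoptions(precision=2,suppress=True)
G=[];L=[]
for i in range(4):
    t=camera("top"); rc,w=cloud(t)
    G.append(w[(abs(w[:,0]-483)<20)&(abs(w[:,1]+6)<20)&(w[:,2]>159)])
    L.append(w[(abs(w[:,0]-435)<50)&(abs(w[:,1]+15)<50)&(w[:,2]>40)&(w[:,2]<58)&(w[:,0]<470)])
g=np.vstack(G); c=np.vstack(L)
r=cv2.minAreaRect(g[:,:2].astype(np.float32)); print("grip",g.mean(0),r)
cov=np.cov(g[:,:2].T); e,v=np.linalg.eigh(cov); print("axis",np.degrees(np.arctan(v[1,1]/v[0,1])))
print("cup",cv2.minEnclosingCircle(c[:,:2].astype(np.float32)),c.mean(0))
s=camera("scene");rc,w=cloud(s); q=w[(abs(w[:,0]-483)<16)&(abs(w[:,1]+6)<16)&(w[:,2]>120)];print("scene grip",np.percentile(q,[3,97],axis=0))
plan([482.5,-6,240],np.pi+.2)
E
```

```text
grip [482.47  -6.17 165.03] ((482.4458312988281, -6.531885147094727), (21.428382873535156, 15.967803001403809), 18.511789321899414)
axis 15.668646887059843
cup ((442.73468017578125, -18.09002685546875), 30.262184143066406) [442.09 -18.06  50.08]
scene grip [[470.61 -15.62 121.05]
 [492.06   3.89 167.02]]
tcp [231.7 526.2 231.3] yaw 2.7267 toolz [-0. -0. -1.] t 1.35
shift [-0.44 -0.39 -0.01] turn -0.615
```

play_rows(
  moves=[-0.02,-0.018,-0.01,-0.1,-0.06,-0.053,-0.01,-0.25,-0.1,-0.088,-0.01,-0.4,-0.14,-0.123,-0.01,-0.55,-0.18,-0.158,-0.01,-0.7],
  hand=0,
)

```text
time: 1.98
tool_pos: [333.4, 307.5, 241.4]
ee_rot: [-0.145, 0.989, 0.0, 0.0]
contact_force: [1.6, 0.0, 0.2]
opening: 42.8
finger_force: 0.0
```

```bash
python3 -c "
from h import *
plan([482.5,-6.3,240],np.pi+.285)"
```

```text
tcp [333.4 307.5 241.4] yaw -2.8513 toolz [ 5.e-04  1.e-04 -1.e+00] t 1.975
shift [-0.0531 -0.3434  0.0015] turn 0.005
```

play_rows(
  moves=[-0.008,-0.05,0,0,-0.016,-0.1,0,0,-0.024,-0.16,0,0,-0.034,-0.22,0,0,-0.042,-0.27,0,0],
)

```text
time: 2.6
tool_pos: [449.8, 59.5, 241.4]
ee_rot: [-0.142, 0.99, -0.0, 0.0]
contact_force: [-0.2, 1.4, 0.1]
opening: 42.8
finger_force: 0.0
```

play_rows(
  moves=[-0.004,-0.024,0,0,-0.007,-0.045,0,0,-0.007,-0.045,0,0,-0.007,-0.045,0,0],
)

```text
time: 3.1
tool_pos: [468.2, 21.2, 241.4]
ee_rot: [-0.142, 0.99, 0.0, 0.0]
contact_force: [-0.4, -0.0, -0.1]
opening: 42.7
finger_force: 0.0
```

```bash
python3 -c "
from h import *
plan([482.5,-6.3,127],np.pi+.285)"
```

```text
tcp [468.2  21.2 241.4] yaw -2.8558 toolz [-0.e+00  2.e-04 -1.e+00] t 3.1
shift [-0.0059 -0.0304  0.1144] turn 0.001
```

play_rows(
  moves=[-0.003,-0.015,0,0,-0.006,-0.03,0,0,-0.006,-0.0304,0.03,0,-0.006,-0.0304,0.06,0,-0.006,-0.0304,0.06,0],
)

```text
time: 3.72
tool_pos: [482.3, -7.5, 180.2]
ee_rot: [-0.142, 0.99, 0.0, -0.001]
contact_force: [-0.5, 0.6, 0.9]
opening: 43.0
finger_force: 0.0
```

```bash
python3 - <<'E'
from h import *
plan([482.5,-6.3,127],np.pi+.285)
for n,(a,b,c,d) in (("scene",(150,270,270,390)),):
    p=camera(n); cv2.imwrite("pics/s2.png",cv2.resize(p["pixels"][a:b,c:d],None,fx=5,fy=5,interpolation=cv2.INTER_CUBIC))
E
```

```text
tcp [482.3  -7.5 180.2] yaw -2.8567 toolz [-2.9e-03 -3.0e-04 -1.0e+00] t 3.725
shift [-0.0007  0.0011  0.0532] turn -0.0
```

View pics/s2.png

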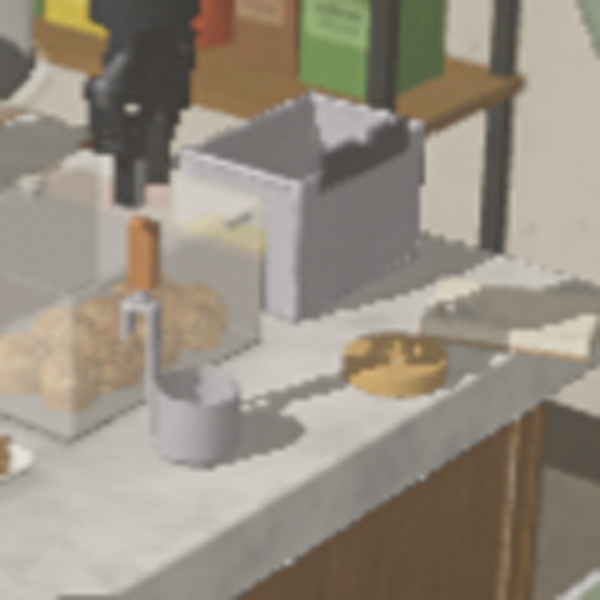

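play_rows(
  moves=[-0.0007,0.001,0.015,0,-0.0007,0.001,0.03,0,-0.0007,0.001,0.045,0,-0.0007,0.001,0.053,0,-0.0007,0.001,0.053,0],
)

```text
time: 4.4
tool_pos: [483.4, -5.9, 128.7]
ee_rot: [-0.142, 0.99, -0.0, 0.0]
contact_force: [-0.3, 0.1, 0.1]
opening: 43.0
finger_force: 0.0
```

play_rows(
  moves=[0,0,0,0,0,0,0,0,0,0,0,0,0,0,0,0,0,0,0,0],
  hand=1,
)

```text
time: 5.03
tool_pos: [483.5, -5.8, 128.7]
ee_rot: [-0.142, 0.99, -0.0, 0.001]
contact_force: [1.3, -0.8, 7.0]
opening: 15.2
finger_force: 60.1
```

play_rows(
  moves=[0,0,-0.005,0,0,0,-0.02,0,0,0,-0.04,0,0,0,-0.06,0,0,0,-0.075,0],
)

```text
time: 5.65
tool_pos: [483.0, -5.7, 204.3]
ee_rot: [-0.142, 0.99, -0.0, 0.0]
contact_force: [-0.5, 0.2, -2.1]
opening: 15.2
finger_force: 59.0
```

play_rows(
  moves=[0,0,0,0.05,0,0,0,0.14,0,0,0,0.285,0,0,0,0.285],
)

```text
time: 6.15
tool_pos: [482.9, -5.6, 202.8]
ee_rot: [0.0, 1.0, -0.0, -0.0]
contact_force: [0.0, 0.5, -1.5]
opening: 15.3
finger_force: 59.0
```

```bash
python3 - <<'E'
from h import *
np.set_printoptions(precision=2,suppress=True)
print(status.sense())
plan([479,-310,205],np.pi)
for n in("scene","top"):
    p=camera(n); rc,w=cloud(p)
    if n=="scene": cv2.imwrite("pics/s3.png",cv2.resize(p["pixels"][140:260,270:390],None,fx=5,fy=5,interpolation=cv2.INTER_CUBIC))
    x=status.sense()["tool_pos"]
    for lo,hi,name in((105,130,"cup rim"),(60,105,"cupside")):
        q=w[(abs(w[:,0]-443)<45)&(abs(w[:,1]-x[1])<45)&(w[:,2]>lo)&(w[:,2]<hi)]
        if len(q)>8: print(n,name,len(q),cv2.minEnclosingCircle(q[:,:2].astype(np.float32)),np.percentile(q,[2,98],axis=0))
E
```

```text
{'time': 6.15, 'joint_pos': array([ 0.07,  0.62, -0.22,  1.85,  0.2 ,  0.7 ,  1.31]), 'qvel': array([ 0.02, -0.  , -0.03, -0.  ,  0.02,  0.01,  0.07]), 'joint_efforts': array([ -0.71, -76.86,  -0.91, -18.49,  -0.69,  -0.08,  -2.  ]), 'tool_pos': array([482.86,  -5.62, 202.79]), 'ee_rot': array([ 0.,  1., -0., -0.]), 'contact_force': array([ 0.  ,  0.47, -1.51]), 'moment': array([ 0.02, -0.1 , -0.02]), 'finger_force': 58.96519482135773, 'opening': 15.274528214065105}
tcp [482.9  -5.6 202.8] yaw 3.1412 toolz [-0. -0. -1.] t 6.15
shift [ 0.  -0.3 -0. ] turn -0.0
scene cup rim 207 ((442.9239807128906, -3.838244676589966), 36.375980377197266) [[411.55 -34.73 106.34]
 [474.96  28.   127.03]]
scene cupside 130 ((442.9437561035156, -0.9519572257995605), 34.713199615478516) [[410.87 -25.5   78.46]
 [467.01  26.18 104.79]]
top cup rim 24 ((434.0760498046875, 13.684073448181152), 22.36873435974121) [[413.36   6.55 117.04]
 [453.52  24.9  128.66]]
top cupside 47 ((434.172607421875, 13.159004211425781), 21.343448638916016) [[415.86   4.55  76.93]
 [450.9   25.86  95.79]]
```

View pics/s3.png

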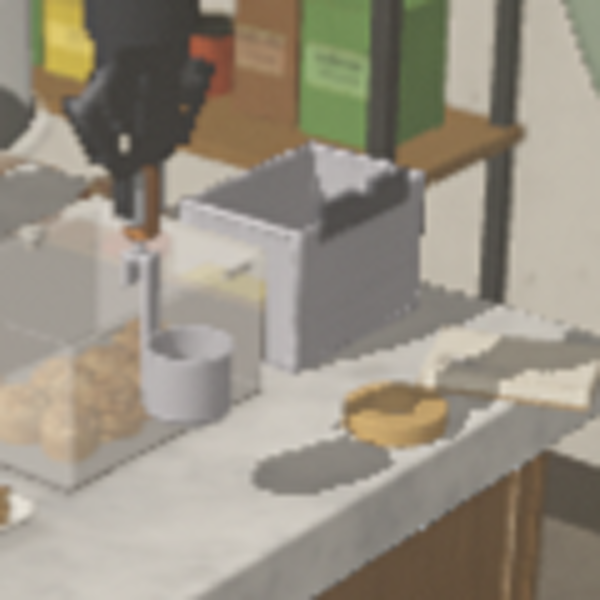

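play_rows(
  moves=[0,-0.015,0,0,0,-0.045,0,0,0,-0.085,0,0,0,-0.13,0,0,0,-0.17,0,0],
)

```text
time: 6.88
tool_pos: [482.5, -178.5, 203.2]
ee_rot: [-0.0, 1.0, -0.0, -0.0]
contact_force: [0.9, -0.6, -1.3]
opening: 15.2
finger_force: 59.1
```

play_rows(
  moves=[0,-0.04,0,0,0,-0.08,0,0,0,-0.11,0,0,0,-0.125,0,0,0,-0.13,0,0],
)

```text
time: 7.5
tool_pos: [482.8, -306.2, 203.2]
ee_rot: [0.0, 1.0, 0.0, -0.0]
contact_force: [-0.1, 0.4, -1.7]
opening: 15.5
finger_force: 59.1
```

play_rows(
  moves=[0,0,0,0,0,0,0,0,0,0,0,0],
)

```text
time: 7.88
tool_pos: [483.4, -305.1, 203.4]
ee_rot: [-0.001, 1.0, -0.0, 0.0]
contact_force: [-0.9, -0.4, -1.4]
opening: 15.4
finger_force: 59.1
```

```bash
python3 - <<'E'
from h import *
plan([516.3,-310,199],np.pi)
p=camera("scene")
cv2.imwrite("pics/s4.png",cv2.resize(p["pixels"][130:250,270:390],None,fx=5,fy=5,interpolation=cv2.INTER_CUBIC))
E
```

```text
tcp [ 483.4 -305.1  203.4] yaw -3.1405 toolz [ 1.e-04 -0.e+00 -1.e+00] t 7.875
shift [-0.0329 -0.0049  0.0044] turn 0.001
```

View pics/s4.png

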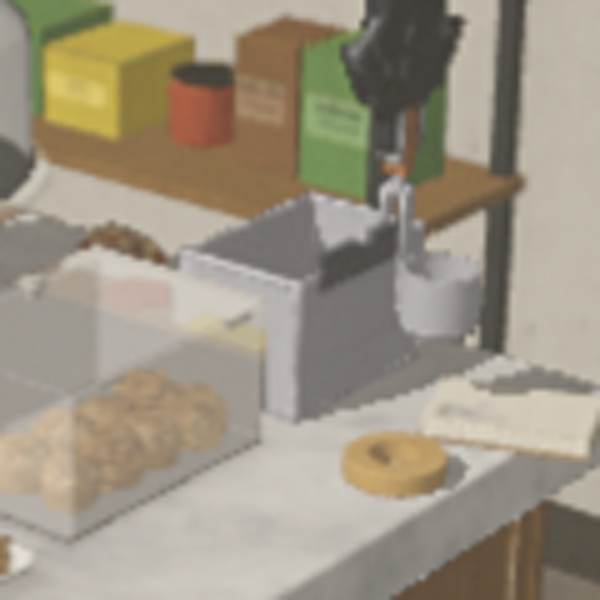

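play_rows(
  moves=[-0.005,-0.003,0,0,-0.013,-0.005,0,0,-0.022,-0.005,0,0,-0.03,-0.005,0,0,-0.033,-0.005,0,0],
)

```text
time: 8.55
tool_pos: [516.7, -310.5, 203.2]
ee_rot: [-0.0, 1.0, 0.0, -0.0]
contact_force: [-0.0, -0.2, -1.5]
opening: 15.3
finger_force: 59.0
```

play_rows(
  moves=[0,0,0,0,0,0,0,0,0,0,0,0],
)

```text
time: 8.93
tool_pos: [516.0, -310.8, 203.4]
ee_rot: [-0.0, 1.0, -0.0, -0.0]
contact_force: [-0.5, 0.6, -1.0]
opening: 15.2
finger_force: 59.0
```

```bash
python3 - <<'E'
from h import *
np.set_printoptions(precision=2,suppress=True)
plan([516.3,-310,180],np.pi)
p=camera("top"); rc,w=cloud(p)
q=w[(abs(w[:,0]-475)<34)&(abs(w[:,1]+310)<45)&(w[:,2]>60)&(w[:,2]<130)&(w[:,0]<507)]
print(len(q),np.percentile(q,[2,98],axis=0)) if len(q) else 0
p=camera("scene"); rc,w=cloud(p)
q=w[(abs(w[:,0]-470)<38)&(abs(w[:,1]+310)<45)&(w[:,2]>60)&(w[:,2]<130)&(w[:,0]<507)]
print(len(q),np.percentile(q,[2,98],axis=0),cv2.minEnclosingCircle(q[:,:2].astype(np.float32)))
a=p["pixels"][150:230,315:395]; b=camera("top")["pixels"][150:230,380:460]
cv2.imwrite("pics/s5.png",cv2.resize(np.hstack([a,b]),None,fx=5,fy=5,interpolation=cv2.INTER_CUBIC))
E
```

```text
tcp [ 516.  -310.8  203.4] yaw -3.1415 toolz [-0. -0. -1.] t 8.925
shift [-0.    0.    0.02] turn 0.0
477 [[ 445.67 -336.45   77.56]
 [ 502.32 -279.33  127.65]]
263 [[ 443.8  -340.78   79.6 ]
 [ 503.16 -278.2   127.75]] ((476.356689453125, -308.4942321777344), 38.59294891357422)
```

View pics/s5.png

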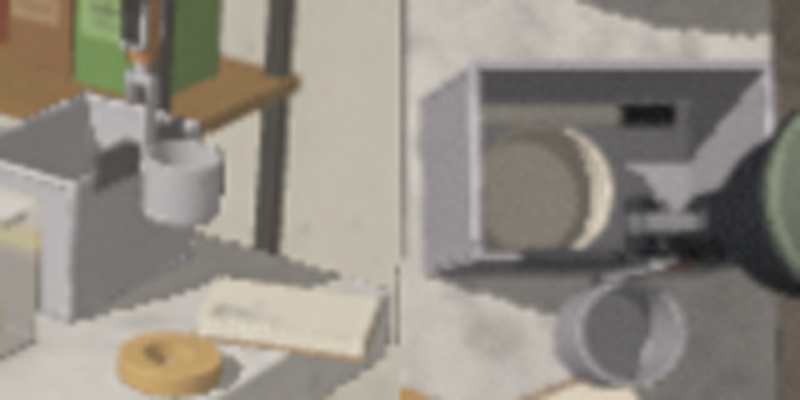

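play_rows(
  moves=[0,0,0.005,0,0,0,0.013,0,0,0,0.022,0,0,0,0.031,0,0,0,0.038,0],
)

```text
time: 9.7
tool_pos: [516.0, -310.7, 164.5]
ee_rot: [-0.0, 1.0, 0.0, -0.0]
contact_force: [0.2, -1.3, -2.7]
opening: 15.5
finger_force: 59.0
```

play_rows(
  moves=[0,0,0,0,0,0,0,0,0,0,0,0,0,0,0,0],
)

```text
time: 10.2
tool_pos: [516.2, -310.8, 165.5]
ee_rot: [-0.0, 1.0, -0.0, 0.0]
contact_force: [0.4, 0.3, -2.0]
opening: 15.3
finger_force: 59.1
```

play_rows(
  moves=[0,0,0.001,0,0,0,0.002,0,0,0,0.003,0,0,0,0.004,0,0,0,0.004,0],
)

```text
time: 10.82
tool_pos: [516.1, -310.7, 161.2]
ee_rot: [-0.0, 1.0, -0.0, -0.0]
contact_force: [0.2, -0.2, -0.8]
opening: 15.2
finger_force: 59.1
```

play_rows(
  moves=[0,0,0.001,0,0,0,0.002,0,0,0,0.002,0],
)

```text
time: 11.2
tool_pos: [516.1, -310.7, 159.2]
ee_rot: [-0.0, 1.0, -0.0, -0.0]
contact_force: [-0.4, -0.2, -2.4]
opening: 15.1
finger_force: 59.1
```

play_rows(
  moves=[0,0,0.001,0,0,0,0.001,0,0,0,0.001,0],
)

```text
time: 11.58
tool_pos: [516.2, -310.7, 158.3]
ee_rot: [-0.0, 1.0, -0.0, -0.0]
contact_force: [-0.1, 0.1, -1.9]
opening: 15.2
finger_force: 59.1
```

play_rows(
  moves=[0,0,0.001,0,0,0,0.001,0,0,0,0.001,0],
)

```text
time: 11.95
tool_pos: [516.2, -310.7, 157.3]
ee_rot: [-0.0, 1.0, -0.0, -0.0]
contact_force: [-0.3, -0.6, -2.6]
opening: 15.1
finger_force: 59.1
```

play_rows(
  moves=[0,0,0.001,0,0,0,0.001,0,0,0,0.001,0],
)

```text
time: 12.32
tool_pos: [516.2, -310.7, 156.3]
ee_rot: [-0.0, 1.0, -0.0, -0.0]
contact_force: [-0.3, 0.1, -2.4]
opening: 15.4
finger_force: 59.1
```

play_rows(
  moves=[0,0,0.001,0,0,0,0.001,0,0,0,0.001,0],
)

```text
time: 12.7
tool_pos: [516.1, -310.7, 155.4]
ee_rot: [-0.0, 1.0, -0.0, -0.0]
contact_force: [0.0, 0.2, -1.9]
opening: 15.0
finger_force: 59.1
```

play_rows(
  moves=[0,0,0.001,0,0,0,0.001,0,0,0,0.001,0],
)

```text
time: 13.08
tool_pos: [516.2, -310.7, 154.3]
ee_rot: [-0.0, 1.0, -0.0, -0.0]
contact_force: [-0.6, 0.0, -1.4]
opening: 15.2
finger_force: 59.1
```

play_rows(
  moves=[0,0,0.001,0,0,0,0.001,0,0,0,0.001,0],
)

```text
time: 13.45
tool_pos: [516.2, -310.8, 153.3]
ee_rot: [-0.0, 1.0, -0.0, -0.0]
contact_force: [0.3, 0.5, -1.4]
opening: 15.3
finger_force: 59.1
```

play_rows(
  moves=[0,0,0.0007,0,0,0,0.0007,0,0,0,0.0007,0],
)

```text
time: 13.82
tool_pos: [516.2, -310.8, 152.6]
ee_rot: [-0.0, 1.0, -0.0, -0.0]
contact_force: [0.2, 0.0, -1.4]
opening: 15.2
finger_force: 59.1
```

play_rows(
  moves=[0,0,0.0007,0,0,0,0.0007,0,0,0,0.0007,0],
)

```text
time: 14.2
tool_pos: [516.1, -310.8, 151.9]
ee_rot: [-0.0, 1.0, -0.0, -0.0]
contact_force: [-0.2, -0.2, -1.2]
opening: 15.3
finger_force: 59.1
```

play_rows(
  moves=[0,0,0.0007,0,0,0,0.0007,0,0,0,0.0007,0],
)

```text
time: 14.58
tool_pos: [516.2, -310.7, 151.2]
ee_rot: [-0.0, 1.0, -0.0, -0.0]
contact_force: [-0.1, -0.0, -0.2]
opening: 14.9
finger_force: 59.1
```

play_rows(
  moves=[0,0,0.0005,0,0,0,0.0005,0,0,0,0.0005,0],
)

```text
time: 14.95
tool_pos: [516.2, -310.8, 150.7]
ee_rot: [-0.0, 1.0, -0.0, -0.0]
contact_force: [0.7, 0.7, -2.2]
opening: 14.8
finger_force: 59.3
```

play_rows(
  moves=[0,0,0.0005,0,0,0,0.0005,0,0,0,0.0005,0],
)

```text
time: 15.32
tool_pos: [516.2, -310.8, 150.6]
ee_rot: [-0.0, 1.0, -0.0, 0.0]
contact_force: [-1.4, 1.2, 5.8]
opening: 15.4
finger_force: 60.4
```

play_rows(
  moves=[0,0,-0.0006,0,0,0,-0.0006,0,0,0,-0.0006,0],
)

```text
time: 15.7
tool_pos: [516.1, -310.7, 150.8]
ee_rot: [-0.0, 1.0, -0.0, -0.0]
contact_force: [0.2, 0.2, -1.4]
opening: 14.9
finger_force: 59.1
```

play_rows(
  moves=[0,0,0,0,0,0,0,0,0,0,0,0,0,0,0,0],
  hand=0.3,
)

```text
time: 16.2
tool_pos: [516.2, -310.8, 150.9]
ee_rot: [-0.0, 1.0, -0.0, 0.0]
contact_force: [0.1, 0.7, -0.4]
opening: 29.8
finger_force: 0.0
```

```bash
python3 - <<'E'
from h import *
plan([516.3,-310,260],np.pi)
p=camera("scene"); 
a=p["pixels"][150:230,315:395]; b=camera("top")["pixels"][150:230,380:460]
cv2.imwrite("pics/s6.png",cv2.resize(np.hstack([a,b]),None,fx=5,fy=5,interpolation=cv2.INTER_CUBIC))
E
```

```text
tcp [ 516.2 -310.8  150.9] yaw -3.1414 toolz [ 0.e+00 -1.e-04 -1.e+00] t 16.2
shift [-1.000e-04  7.000e-04 -1.091e-01] turn 0.0
```

View pics/s6.png

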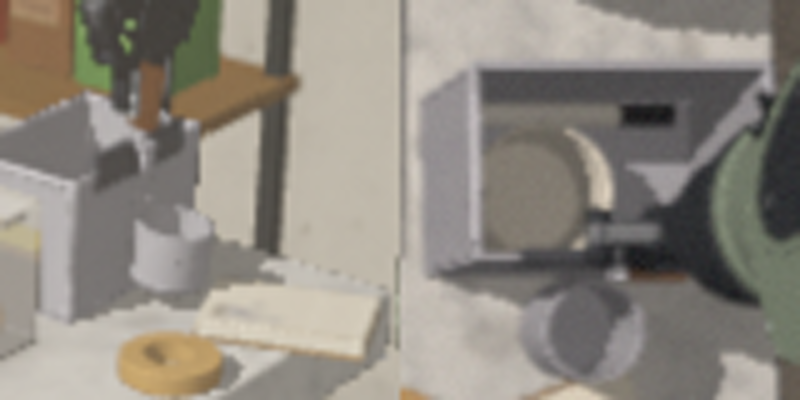

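The dipper hangs upright: the grip is at about (150,95), the hook is in the notch near (150,150), and the cup is outside the bin at (175,250). I'll retract straight up.

play_rows(
  moves=[0,0,0,0,0,0,-0.006,0,0,0,-0.018,0,0,0,-0.035,0,0,0,-0.055,0],
  hand=0,
)

```text
time: 16.92
tool_pos: [516.2, -310.7, 207.2]
ee_rot: [-0.0, 1.0, -0.0, 0.0]
contact_force: [-0.1, -0.1, -1.0]
opening: 42.8
finger_force: 0.0
```

play_rows(
  moves=[0,0,-0.02,0,0,0,-0.05,0,0.03,0,-0.07,0,0.06,0,-0.07,0,0.08,0,-0.07,0],
)

```text
time: 17.55
tool_pos: [435.0, -310.9, 277.0]
ee_rot: [0.0, 1.0, -0.001, 0.0]
contact_force: [1.7, -0.1, 0.2]
opening: 42.6
finger_force: 0.0
```

play_rows(
  moves=[0,0.05,0,0,0,0.1,0,0,0,0.15,0,0,0,0.18,0,0,0,0.18,0,0],
)

```text
time: 18.18
tool_pos: [436.4, -129.0, 276.8]
ee_rot: [-0.002, 1.0, -0.0, 0.001]
contact_force: [0.8, -0.7, -0.3]
opening: 42.6
finger_force: 0.0
```

```bash
python3 - <<'E'
from h import *
np.set_printoptions(precision=2,suppress=True)
plan([516.3,-310,260],np.pi)
p=camera("scene"); t=camera("top")
for q in (p,t):
    rc,w=cloud(q); g=w[(abs(w[:,0]-516)<25)&(abs(w[:,1]+310)<25)&(w[:,2]>140)&(w[:,2]<230)]
    print(len(g),np.percentile(g,[2,50,98],axis=0))
a=p["pixels"][150:230,315:395]; b=t["pixels"][150:230,380:460]
cv2.imwrite("pics/s7.png",cv2.resize(np.hstack([a,b]),None,fx=5,fy=5,interpolation=cv2.INTER_CUBIC))
E
```

```text
tcp [ 436.4 -129.   276.8] yaw -3.1382 toolz [ 0. -0. -1.] t 18.175
shift [-0.08 -0.18  0.02] turn 0.003
86 [[ 498.54 -318.    142.85]
 [ 506.66 -306.03  167.02]
 [ 523.81 -296.36  190.08]]Traceback (most recent call last):
  File "<stdin>", line 7, in <module>
    return _quantile_unchecked(
        a, q, axis, out, overwrite_input, method, keepdims, weights)
    return _ureduce(a,
                    func=_quantile_ureduce_func,
    ...<5 lines>...
                    overwrite_input=overwrite_input,
                    method=method)
    r = func(a, **kwargs)
    result = _quantile(arr,
                       quantiles=q,
    ...<2 lines>...
                       out=out,
                       weights=wgt)
    slices_having_nans = np.isnan(arr[-1, ...])
                                  ~~~^^^^^^^^^
IndexError: index -1 is out of bounds for axis 0 with size 0
```

play_rows(
  moves=[0,0.05,0,0,0,0.1,0,0,0,0.15,0,0,0,0.18,0,0,0,0.18,0,0],
)

```text
time: 18.9
tool_pos: [436.3, 50.2, 276.0]
ee_rot: [-0.001, 1.0, 0.0, 0.0]
contact_force: [0.6, -1.2, 0.4]
opening: 42.8
finger_force: 0.0
```

```bash
python3 - <<'E'
from h import *
np.set_printoptions(precision=1,suppress=True)
p=camera("scene"); t=camera("top")
for q in (p,t):
    rc,w=cloud(q); g=w[(abs(w[:,0]-513)<28)&(abs(w[:,1]+310)<25)&(w[:,2]>140)&(w[:,2]<230)]
    print(len(g))
    for a in range(140,195,8):
        k=g[(g[:,2]>=a)&(g[:,2]<a+8)]
        if len(k)>2: print(a,len(k),k.mean(0))
    k=g[g[:,2]>180]
    if len(k)>4: print("top",cv2.minAreaRect(k[:,:2].astype(np.float32)),k[:,2].mean())
a=p["pixels"][150:230,315:395]; b=t["pixels"][150:230,380:460]
cv2.imwrite("pics/s7.png",cv2.resize(np.hstack([a,b]),None,fx=5,fy=5,interpolation=cv2.INTER_CUBIC))
E
```

```text
87
140 12 [ 511.  -307.7  143.8]
148 13 [ 511.7 -305.   151.6]
156 15 [ 508.5 -306.4  159.7]
164 11 [ 509.2 -307.1  168.1]
172 15 [ 506.  -305.3  176.5]
180 15 [ 509.6 -308.   184.2]
188 6 [ 506.3 -309.3  189.1]
top ((508.6722717285156, -308.5400695800781), (22.354413986206055, 29.566694259643555), 12.276495933532715) 185.6227700010109
102
140 7 [ 511.5 -300.7  144.4]
148 8 [ 512.3 -301.   150.9]
156 8 [ 511.6 -300.7  159.1]
164 15 [ 510.3 -301.2  168.2]
172 11 [ 505.8 -302.5  177.1]
180 39 [ 507.4 -306.9  185.4]
188 14 [ 512.1 -307.5  189.4]
top ((508.1468811035156, -307.5706787109375), (22.1402587890625, 13.236793518066406), 7.435108184814453) 186.4831486041153
```

View pics/s7.png

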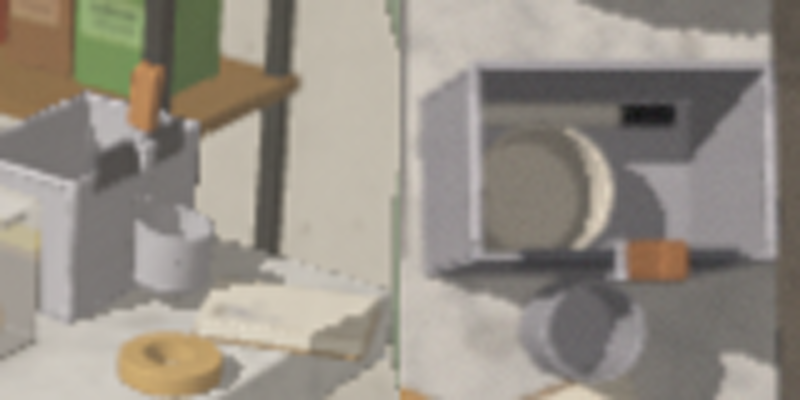

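```bash
python3 - <<'E'
from h import *
np.set_printoptions(precision=3,suppress=True)
W=[];G=[]
for i in range(4):
    t=camera("top"); rc,w=cloud(t)
    W.append(w[(abs(w[:,0]-472)<38)&(abs(w[:,1]+310)<38)&(w[:,2]>45)&(w[:,2]<85)])
    G.append(w[(abs(w[:,0]-510)<20)&(abs(w[:,1]+308)<20)&(w[:,2]>180)])
c=np.vstack(W); g=np.vstack(G)
print(np.percentile(c,[1,50,99],axis=0))
rim=c[c[:,2]>c[:,2].max()-14]
h=cv2.convexHull(rim[:,:2].astype(np.float32)); print("rim",cv2.minEnclosingCircle(h),cv2.fitEllipse(h),rim[:,2].mean())
o=rim[:,:2]-np.array(cv2.minEnclosingCircle(h)[0]); k=np.hypot(*o.T)>26
A=np.c_[rim[k][:,:2],np.ones(k.sum())]; print("rim slope",np.linalg.lstsq(A,rim[k][:,2],rcond=None)[0],k.sum())
A=np.c_[g[:,:2],np.ones(len(g))]; print("grip top slope",np.linalg.lstsq(A,g[:,2],rcond=None)[0],g.mean(0))
for q in spotter.spot_point("dipper",t)[:1]+spotter.spot_point("dipper_hook",t)[:1]: print(q)
E
```

```text
[[ 448.251 -337.011   45.468]
 [ 480.152 -306.137   63.34 ]
 [ 508.683 -277.031   76.106]]
rim ((479.4004821777344, -306.53497314453125), 30.892343521118164) ((478.22003173828125, -306.6905517578125), (58.52808380126953, 59.71478271484375), 109.68560791015625) 71.69928955043102
rim slope [ 0.067  0.019 44.735] 106
grip top slope [ 0.086 -0.153 95.299] [ 508.418 -307.038  186.109]
{'pixel': [212.6, 410.9], 'confidence': 0.87}
{'pixel': [200.7, 423.0], 'confidence': 0.82}
```

```bash
python3 -c "
from h import *
print(workorder.sign_off())"
```

```text
the job is handed in; nothing more can be done
None
```

I hung the dipper by its hook in the rail notch with the cup outside the bin, let go, and signed the job off; it leans about 0.1 rad from upright (limit 0.15), and no verdict came back.

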